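Fill the dry-air shelf and set its valve

TASK

Get the dry-air stand ready: first set the stray sample jar upright and gently into the empty place between the two jars on its low shelf, so that the three make a neat, straight row. Then turn the hand wheel clockwise until it is shut on its stop, and back it off by two full turns (to within about ten degrees). Finish while still holding the crank grip between the fingers there; leave the other jars and the things on the table where they are.

Things in the scene. Friction and masses are not known exactly. Their poses are not given: they have to be found in the camera images.
- air_stand: Fixed stand: base plate 120 (x) x 380 (y) x 8 mm. A white shelf board 100 x 205 mm, top 30 mm above the table, centred at y +90 mm, has three round dark mats in a row at y +26, +90, +154 mm; a steel pipe lies behind the jars at x +47, top 49 mm above the table. A brass valve with the hand wheel stands at y -110 mm. Origin: centre of the underside; at yaw 0 x points away from the robot.
- empty_place (a point): Centre of the empty middle place, on the shelf board's top face (30 mm above the table); the stray jar belongs here. The two other jars stand about 64 mm off along the stand's y, leaving about 14 mm free on each side; the fingers have room before and behind the jar (along the stand's x).
- stray_jar: Screw-cap jar standing alone on the open table, to the left or to the right of the stand: 50 mm across, 77 mm high, the lid (fixed, 47 mm across) from 59 mm up, about 0.1 kg. Origin: centre of its underside, z up.
- row_jar_left: Jar of the same size already on the shelf, at the stand's +y end of the row. Origin: centre of its underside.
- row_jar_right: Jar of the same size already on the shelf, nearer the valve. Origin: centre of its underside.
- wheel_axis (a point): Centre of the hand wheel, on its upright axis, in the middle plane of the rim, 120 mm above the table. The wheel lies level: rim circle radius 60 mm, rim 14 mm thick, three spokes.
- handwheel (a joint): Hand wheel turn, rad: 0 = shut on a hard stop, growing counter-clockwise seen from above (opening); 12.57 = two turns; ends at four turns. Starts less than one turn open, stays where left, takes about 1 N at the crank grip. At 0 and each whole turn the grip lies on the stand's -x side of the axis; at value v at angle pi + v from the stand's +x.
- crank_grip: Upright round black grip on the wheel's rim, 60 mm from the axis: 18 mm thick, 53 mm tall, spinning freely on its pin, so the fingers can lead it round without turning. Origin: centre of its lower end, 131 mm above the table (rim's top at 127 mm). Its own spin means nothing.
- grip_mid (a point): Point on the crank grip's axis, 30 mm above its lower end (161 mm above the table): where to hold it.
- tub: Bystander: small closed food tub, 72 mm across, 71 mm high, on the table on the other side of the stand from the stray jar. Origin: centre of its underside.
- tape_roll: Bystander: roll of tape lying flat, 98 mm across, 25 mm high, on the table behind the jar shelf. Origin: centre of its underside.
- cup: Bystander: small clear cup, 47 mm across, 32 mm high, on the table behind the valve. Origin: centre of its underside.

How it is judged:
On the way, in this order (a step that is already met when the one before it is completed fails the run):
1. the stray jar stands in the empty place in the row, let go (horizontal distance between stray_jar and empty_place below 0.012 m and z of stray_jar in the frame of air_stand between 0.026 and 0.034 m and angle between stray_jar's own z axis and vertical below 0.08 rad and linear speed of stray_jar below 0.03 m/s and contact force between the fingers and stray_jar below 0.1 N), for 0.2 s.
2. the hand wheel is shut on its stop (value of joint handwheel below 0.08 rad), for 0.1 s.
3. the hand wheel is two turns open, its grip held (value of joint handwheel between 12.3664 and 12.7664 rad and contact force between the fingers and crank_grip above 2 N and distance between the grasp point and grip_mid below 0.035 m and velocity of joint handwheel between -0.1 and 0.1 rad/s), for 0.2 s.
At the end, for the whole second after the job is handed in: The stray jar stands upright, released, within 12 mm of the middle place; both row jars upright within 12 mm of where they were; the hand wheel, once shut, is at rest two turns open (within 0.2 rad), the fingers holding the crank grip (over 2 N, within 35 mm of its middle) (all of step 1 and all of step 3 and distance of each of row_jar_left, row_jar_right from where it was at the start of the episode below 0.012 m and angle between each of row_jar_left, row_jar_right's own z axis and vertical below 0.08 rad); the arm keeps its last pose, push and grip.
It fails at once if a bystander on the table is moved more than 30 mm (distance of any of tub, tape_roll, cup from where it was at the start of the episode above 0.03 m).
It fails at once if a jar is tipped over (angle between any of stray_jar, row_jar_left, row_jar_right's own z axis and vertical above 0.6 rad).
It fails at once if the stray jar is dropped (contact force between the fingers and stray_jar below 0.05 N and linear speed of stray_jar above 0.5 m/s).
It also fails if it takes over 70 s, if anything falls off the work surface, if the arm or the gripper's body presses on something with over 40 N, if the wrist force passes 120 N, or if a joint passes its speed limit or range.

ROBOT

A 6-joint arm with a two-finger parallel gripper is mounted at the origin on a cart in front of the work surface, level with it; the furniture and walls round the work are solid. World frame = base frame: x ahead of the robot, y to its left, z up, the work surface at z = 0. Lengths are in m, angles in rad, forces in N, time in s.
With the tool pointing down it reaches from about 0.25 to 0.775 m from the base axis. Payload 8.9 kg.
Tool frame: the origin (TCP) lies midway between the tips of the shut fingers; the grasp point (between the pads) lies 19 mm behind it (robot.pinch_z is the distance from the TCP to the grasp point, in m); z points along the fingers, y is the line along which they close (so a half turn about z gives the same grasp; the last joint's range is limited). The gripper opens to 85 mm and grips with 20 to 120 N. Pads are 22 mm wide; open, the fingers measure 114 mm over their backs; the gripper's body (76 mm by 85 mm) begins 54 mm behind the grasp point. The pads swing forward as they close: fully open they stand 13 mm farther back than shut.
Start: joints at [-1.302, 0.291, -0.153, 1.127, 0, 1.431], TCP at [0.208, -0.482, 0.205] pointing down, gripper open.
Joint ranges: [-2.52, 2.52], [-0.91, 1.74], [-1.3, 1.37], [-1.96, 2.02], [-1.52, 1.47], [-3.14, 3.14]. Speed limits (rad/s): [2.22, 2.22, 2.79, 3.14, 3.14, 3.14].

INTERFACE

Orientations are given as a unit quaternion [w, x, y, z].
In Python, from workcell import robot, optics gives the robot as it stands.
- The arm moves only by the shell command python3 -m inch 'ROWS' [FORCE]. ROWS is JSON, one flat list of numbers, 5 for each row, row after row: the opening, from 0 (shut) to 1 (fully open), then the shift along the world's x, y, z in m, then the turn about the world's z in degrees. In form: [grip, dx, dy, dz, roll, grip, dx, dy, dz, roll, ...]. A call has 1 to 8 rows; each row is the pose to reach, as a shift and turn from the pose commanded when the call began; what a row does not reach only later rows make up. A row lasts 1/8 s, in which the tool goes at most 62.5 mm and 10.7 degrees, less where a joint would pass 70% of its speed; a pose out of reach is approached as far as the arm can. A call with a gripper value outside its range is refused whole. The fingers move at their own pace and stop on an object; FORCE is the grip in N (left out, the last holds). Time passes only in rows, so rows that repeat a pose let the fingers close. It gives the time, the measured TCP pose, the force, the opening and the grip force at its end, in the units of the state.
- robot.get_state(): the state, without advancing time (a new reading comes with each control period).
- optics.get_image(name): name is "side" or "top" or "wrist"; returns a dict with "frame" (480x640x3 uint8, red, green, blue), "fx", "fy", "cx", "cy" (pixels), "R" (3x3) and "t" (3): a world point X has camera coordinates R X + t; the wrist camera has in their place "hand_eye" (4x4, takes a point from camera to tool coordinates, whose origin is the TCP and whose axes are the flange's). Camera axes: x right, y down, z forward; pixel columns grow to the right and rows downward; lengths in m; the calibration is good to about 2 mm. A picture is of the moment at which its call begins: read the wrist's pose just before it. There is no depth.
- robot.finish_job(): hands the job in; it is judged then, once.
Trained networks look in the newest picture that a camera, given by its name, has taken for a name from the list of things; names that differ only in an ending like _2 or _b are one class to them, and where a whole thing is asked for, a point or a joint stands for the part that bears it (a point fixed in the world has none). Each returns a list of dicts, best first, with "p" (0 to 1); they miss things now and then, are a little off and sometimes report something else, mostly with a low value. They report only what shows in the picture. A call takes as long as a camera call.
- optics.masks_of(label, camera): "pixels" (480x640 bool, what is visible of it) and "extent" ([centre column, centre row, width, height] in pixels, round what is visible of it).
The state is a dict: "time_s": time; "joint_positions": joint angles; "qvel": joint speeds; "effort": joint torques, N m; "tool_pos": TCP position; "tool_rot": TCP orientation; "wrist_force": force on the tool from outside, world axes, zero at the start; "ft_torque": the same for the moment, N m; "grip_width": finger opening in m; "grasp_force": force on a finger pad.
Only numpy, scipy, OpenCV 4.12 (cv2) and the standard library are available. Lean on these libraries where they do the work, as an engineer would, in place of code of your own. Each camera call takes 0.05 s, during which the arm holds its last target. There are 200 camera calls.

## Working session

There is one attempt and no reset: what is moved stays moved. The work goes in short steps, Python scripts to look and compute and a shell command to move; the robot and the scene stay as the last step left them, time stands still between calls to the robot, and variables do not carry over. Pictures are saved under pics/ and viewed, at most 10 in all, crops included, and the job is handed in when it is done.

```bash
mkdir -p pics; python3 - <<'E'
from workcell import robot, optics
import cv2, numpy as np
s=robot.get_state(); print({k:np.round(v,3).tolist() for k,v in s.items()}, robot.pinch_z)
ims=[]
for c in ("side","top"):
    d=optics.get_image(c); cv2.imwrite(f"pics/{c}0.png",d["frame"][:,:,::-1])
    print(c,d["fx"],d["cx"],d["cy"],np.round(d["R"],3).tolist(),np.round(d["t"],3).tolist())
    for n in ["stray_jar","crank_grip","handwheel","air_stand","tub","cup","tape_roll"]:
        print(n,[(round(m["p"],2),np.round(m["extent"]).tolist()) for m in optics.masks_of(n,c)])
E
```

```text
{'time_s': 0.0, 'joint_positions': [-1.302, 0.291, -0.154, 1.127, 0.0, 1.432], 'qvel': [-0.001, -0.001, -0.002, 0.001, -0.001, 0.002], 'effort': [0.0, -53.714, 33.137, 0.016, -0.0, -0.0], 'tool_pos': [0.208, -0.481, 0.205], 'tool_rot': [-0.001, 0.979, 0.202, -0.0], 'wrist_force': [0.105, -0.366, 0.279], 'ft_torque': [0.007, 0.031, -0.026], 'grasp_force': 0.0, 'grip_width': 0.085} 0.0187
side 577.624450118684 312.46086353921396 237.32604488471887 [[0.999, -0.029, -0.017], [-0.03, -0.506, -0.862], [0.017, 0.862, -0.507]] [-0.6, 0.105, 1.313]
stray_jar []
crank_grip [(0.73, [291.0, 260.0, 9.0, 30.0])]
handwheel [(0.88, [292.0, 263.0, 68.0, 44.0]), (0.23, [256.0, 202.0, 30.0, 31.0])]
air_stand [(0.96, [299.0, 280.0, 76.0, 108.0]), (0.31, [226.0, 371.0, 30.0, 53.0])]
tub [(0.55, [253.0, 204.0, 26.0, 32.0])]
cup []
tape_roll [(0.67, [368.0, 242.0, 40.0, 29.0]), (0.27, [293.0, 261.0, 63.0, 43.0])]
top 486.11181577168617 322.31461069999074 239.80862645674333 [[-0.027, -0.999, -0.029], [-0.997, 0.029, -0.068], [0.069, 0.027, -0.997]] [0.022, 0.586, 1.207]
stray_jar [(0.97, [470.0, 296.0, 26.0, 22.0])]
crank_grip []
handwheel [(0.59, [382.0, 247.0, 65.0, 64.0])]
air_stand [(0.55, [334.0, 245.0, 162.0, 66.0])]
tub [(0.92, [199.0, 296.0, 35.0, 33.0])]
cup [(0.6, [333.0, 170.0, 17.0, 18.0])]
tape_roll []
```

View pics/top0.png

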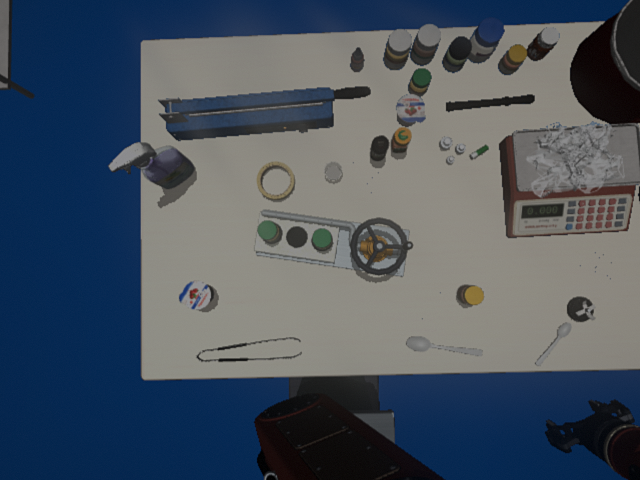

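View pics/side0.png

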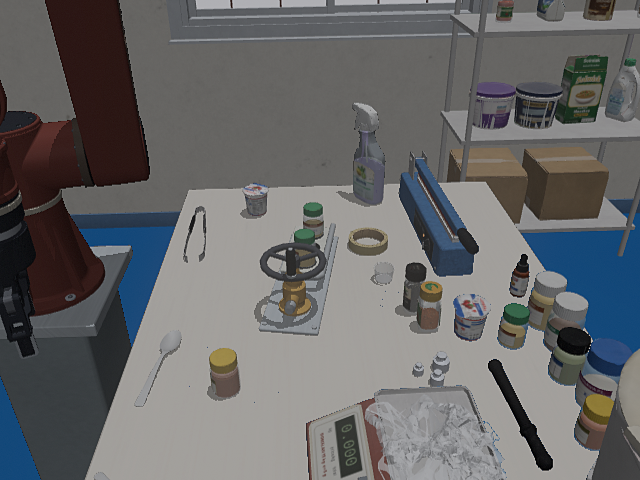

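```bash
cat > h.py <<'E'
from workcell import robot, optics
import cv2, numpy as np
from scipy.spatial.transform import Rotation as Ro
def cam(c):
    s=robot.get_state(); d=optics.get_image(c)
    K=np.array([[d["fx"],0,d["cx"]],[0,d["fy"],d["cy"]],[0,0,1]])
    if c=="wrist":
        w,x,y,z=s["tool_rot"]; T=np.eye(4); T[:3,:3]=Ro.from_quat([x,y,z,w]).as_matrix(); T[:3,3]=s["tool_pos"]
        M=np.linalg.inv(T@np.array(d["hand_eye"])); R,t=M[:3,:3],M[:3,3]
    else: R,t=np.array(d["R"]),np.array(d["t"])
    return d["frame"],K,R,t
def back(u,v,z,K,R,t):
    r=R.T@np.linalg.inv(K)@[u,v,1]; o=-R.T@t
    return o+r*(z-o[2])/r[2]
def proj(X,K,R,t):
    q=(K@(R@np.atleast_2d(X).T+t[:,None])).T; return q[:,:2]/q[:,2:]
def blobs(f,lo,hi,box,amin=40):
    h=cv2.cvtColor(f,cv2.COLOR_RGB2HSV); m=cv2.inRange(h,lo,hi); k=np.zeros_like(m)
    x0,y0,x1,y1=box; k[y0:y1,x0:x1]=m[y0:y1,x0:x1]
    n,_,st,ce=cv2.connectedComponentsWithStats(k)
    return [(ce[i].round(1).tolist(),st[i].tolist()) for i in range(1,n) if st[i][4]>=amin]
E
python3 - <<'E'
from h import *
f,K,R,t=cam("top")
print("yellow",b:=blobs(f,(15,120,60),(32,255,255),(450,270,500,320)))
print("green",g:=blobs(f,(40,60,20),(90,255,255),(250,215,340,255)))
print("dark",blobs(f,(0,0,0),(180,255,75),(280,220,312,252)),(w:=blobs(f,(0,0,0),(180,255,90),(343,210,425,280))))
for c,_ in b: print("stray",back(*c,.072,K,R,t))
for c,_ in g: print("row",back(*c,.102,K,R,t))
cv2.imwrite("pics/t1.png",cv2.resize(f[200:320,245:505,::-1],None,fx=3,fy=3,interpolation=cv2.INTER_CUBIC))
E
```

```text
yellow [([473.6, 295.1], [465, 286, 19, 19, 275])]
green [([266.7, 229.6], [258, 221, 19, 18, 257]), ([321.5, 237.6], [313, 229, 18, 18, 269])]
dark [([296.4, 236.6], [286, 227, 21, 21, 337])] [([377.8, 249.0], [349, 218, 64, 62, 2083])]
stray [ 0.44014123 -0.35186421  0.072     ]
row [0.60838261 0.13453883 0.102     ]
row [0.58559496 0.0052972  0.102     ]
```

View pics/t1.png

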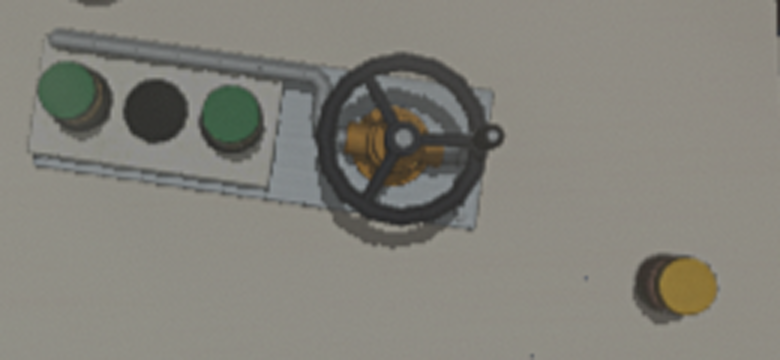

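The top picture shows the stray jar's yellow lid at (474,295), row lids at (267,230) and (321,238), the empty mat at (296,237), the wheel hub at about (379,246) and the grip's top at about (408,245). The stand is yawed about -10°.

```bash
python3 -m inch '[1,0.04,0.02,0,10, 1,0.08,0.04,0,20, 1,0.12,0.06,0,30, 1,0.16,0.08,0,40, 1,0.20,0.11,0,50, 1,0.232,0.13,0.02,57, 1,0.232,0.13,0.02,57]' 
cat >> h.py <<'E'
E
python3 - <<'E'
from h import *
from scipy.optimize import least_squares
f,K,R,t=cam("top")
P=np.array([[0,.154,.106],[0,.026,.106],[0,.09,.0305],[0,-.110,.127]]); U=np.array([[266.7,229.6],[321.5,237.6],[296.4,236.6],[379,246]])
def w(p,X): c,s=np.cos(p[2]),np.sin(p[2]); X=np.atleast_2d(X);return np.c_[p[0]+c*X[:,0]-s*X[:,1],p[1]+s*X[:,0]+c*X[:,1],X[:,2]]
r=least_squares(lambda p:(proj(w(p,P),K,R,t)-U).ravel(),[.6,0,-.17]);p=r.x
print(p,r.fun.round(1)); print("place",w(p,[0,.09,.03]),"axis",ax:=w(p,[0,-.11,.12]))
g=back(408,245.3,.184,K,R,t); d=g-ax[0]; print("grip",g,np.hypot(d[0],d[1]),"v",(np.arctan2(d[1],d[0])-p[2]-np.pi)%(2*np.pi))
f,K,R,t=cam("wrist"); cv2.imwrite("pics/w1.png",f[:,:,::-1])
for n in ["stray_jar"]: print([(m["p"],m["extent"]) for m in optics.masks_of(n,"wrist")])
print("yellow",b:=blobs(f,(15,120,60),(32,255,255),(0,0,640,480),300))
for c,_ in b: print(back(*c,.074,K,R,t))
print(robot.get_state()["tool_pos"],robot.get_state()["joint_positions"])
E
```

```text
time_s: 1.72
tool_pos: [0.4426, -0.351, 0.2264]
tool_rot: [0.001, 0.763, 0.647, 0.0]
wrist_force: [-0.6, -0.5, -0.8]
grip_width: 0.0855
grasp_force: 0.0
[ 0.5802041  -0.01874467 -0.17823334] [ 0.5  0.2 -0.7  0.2  0.2 -0.4  0.1 -0.1]
place [[0.59616031 0.06982959 0.03      ]] axis [[ 0.56070207 -0.1270021   0.12      ]]
grip [ 0.55727802 -0.1847078   0.184     ] 0.05780720133434989 v 1.6897627031852007
[(0.88, [320.1, 200.3, 52.9, 65.8])]
yellow [([319.2, 205.1], [293, 178, 53, 55, 2222])]
[ 0.43983475 -0.34905529  0.074     ]
[ 0.43956731 -0.35211918  0.22486186] [-8.04990329e-01  3.55304989e-01 -9.36873609e-03  1.20679157e+00
 -3.13068128e-04  9.35332335e-01]
```

View pics/w1.png

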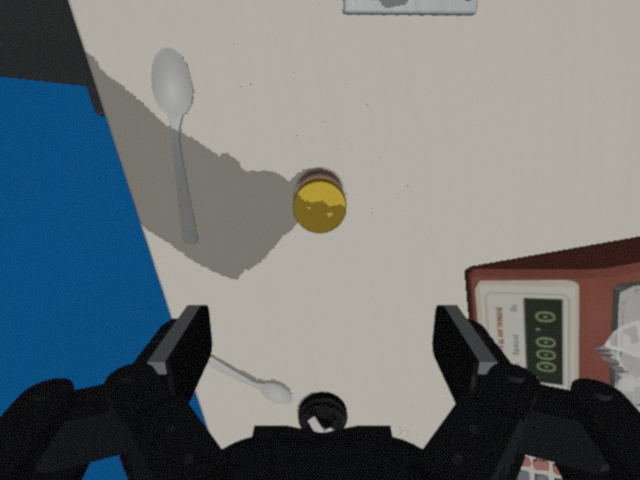

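Wrist picture: yellow lid at (319,205), agreeing with the top view within 3 mm, placing the jar at (0.440, -0.350). Descend and grasp.

```bash
python3 -m inch '[1,0,0.002,-0.05,-0.8, 1,0,0.002,-0.10,-0.8, 1,0,0.002,-0.15,-0.8, 1,0,0.002,-0.185,-0.8, 1,0,0.002,-0.199,-0.8, 1,0,0.002,-0.199,-0.8]' && python3 -m inch '[0.4,0,0,0,0, 0.4,0,0,0,0, 0.4,0,0,0,0, 0.4,0,0,0,0, 0.4,0,0,0,0, 0.4,0,0,0,0]' 40
```

```text
time_s: 2.62
tool_pos: [0.4394, -0.3501, 0.026]
tool_rot: [-0.001, 0.769, 0.639, -0.0]
wrist_force: [0.0, -0.3, -0.1]
grip_width: 0.0851
grasp_force: 0.0
time_s: 3.38
tool_pos: [0.4409, -0.3507, 0.0277]
tool_rot: [0.001, 0.768, 0.64, -0.0]
wrist_force: [-1.1, 0.7, 6.3]
grip_width: 0.0447
grasp_force: 39.2
```

```bash
python3 -m inch '[0.4,0,0,0.02,0, 0.4,0,0,0.06,0, 0.4,0,0,0.11,0, 0.4,0,0,0.16,0, 0.4,0,0,0.20,0, 0.4,0,0,0.222,0, 0.4,0,0,0.222,0]' && python3 -m inch '[0.4,0.01,0.03,0,0, 0.4,0.03,0.08,0,0, 0.4,0.05,0.135,0,0, 0.4,0.07,0.19,0,0, 0.4,0.09,0.245,0,0, 0.4,0.11,0.30,0,0, 0.4,0.13,0.35,0,0, 0.4,0.145,0.39,0,0]' && python3 -m inch '[0.4,0.008,0.02,0,0, 0.4,0.0115,0.030,-0.03,0, 0.4,0.0115,0.030,-0.06,0, 0.4,0.0115,0.030,-0.08,0, 0.4,0.0115,0.030,-0.08,0, 0.4,0.0115,0.030,-0.08,0]'
python3 - <<'E'
from h import *
for c in("top","side","wrist"):
    f,K,R,t=cam(c)
    y=blobs(f,(15,120,60),(32,255,255),(0,0,640,480),60); g=blobs(f,(40,60,20),(90,255,255),(0,0,640,480),150)
    print(c,y)
    for u,_ in g: print("  green",u,_[2:],back(*u,.106,K,R,t).round(4))
    cv2.imwrite(f"pics/{c}2.png",f[:,:,::-1])
s=robot.get_state();print(s["tool_pos"],s["tool_rot"],s["wrist_force"])
a=cv2.imread("pics/wrist2.png");b=cv2.imread("pics/side2.png")
cv2.imwrite("pics/c2.png",np.hstack([cv2.resize(a,(400,300)),cv2.resize(b[150:390,200:440],(400,300))]))
E
```

```text
time_s: 4.25
tool_pos: [0.441, -0.3506, 0.2502]
tool_rot: [0.002, 0.768, 0.64, 0.0]
wrist_force: [-0.1, 0.0, -1.7]
grip_width: 0.0448
grasp_force: 40.4
time_s: 5.25
tool_pos: [0.585, 0.0423, 0.2468]
tool_rot: [-0.001, 0.768, 0.64, -0.001]
wrist_force: [0.1, 0.2, 0.1]
grip_width: 0.0447
grasp_force: 40.4
time_s: 6.0
tool_pos: [0.597, 0.0696, 0.1689]
tool_rot: [0.0, 0.769, 0.64, 0.0]
wrist_force: [-0.2, -0.0, -1.1]
grip_width: 0.0449
grasp_force: 40.4
top [([517.3, 53.1], [509, 45, 18, 17, 246]), ([402.6, 135.5], [395, 128, 16, 16, 153]), ([366.6, 246.5], [360, 241, 13, 14, 117])]
  green [421.4, 76.8] [19, 17, 250] [ 0.9632 -0.2439  0.106 ]
  green [321.6, 237.7] [18, 19, 270] [0.5851 0.005  0.106 ]
side [([584.9, 94.9], [576, 92, 19, 6, 64]), ([308.1, 178.3], [298, 171, 20, 16, 259]), ([431.6, 287.6], [421, 281, 21, 13, 144]), ([304.3, 306.7], [297, 298, 14, 16, 98]), ([597.9, 408.2], [583, 394, 31, 31, 708])]
  green [582.3, 85.4] [52, 68, 1154] [1.6714 1.0813 0.106 ]
  green [304.2, 236.0] [21, 15, 267] [ 0.5839 -0.0022  0.106 ]
  green [516.1, 313.8] [27, 23, 474] [ 0.9532 -0.2963  0.106 ]
wrist [([321.6, 338.9], [259, 264, 126, 162, 14549])]
  green [317.5, 133.3] [77, 79, 4761] [0.6074 0.1353 0.106 ]
[0.59729789 0.06985285 0.16927463] [5.26412646e-04 7.68556274e-01 6.39781719e-01 5.73340053e-04] [0.64444679 0.75871225 0.61141214]
```

View pics/c2.png

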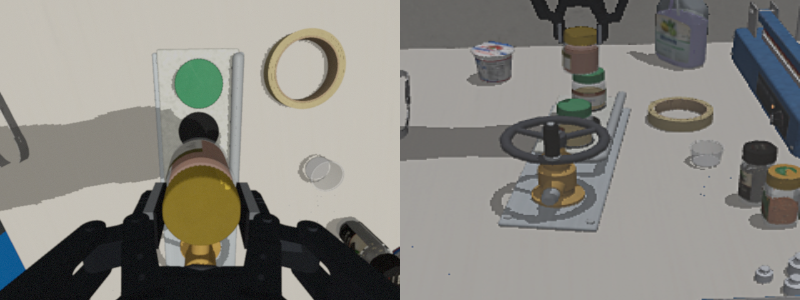

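Jar hangs upright over the middle mat, between the green lids. Lower.

```bash
python3 -m inch '[0.4,0,0.001,-0.03,0, 0.4,0,0.001,-0.06,0, 0.4,0,0.001,-0.085,0, 0.4,0,0.001,-0.100,0, 0.4,0,0.001,-0.105,0, 0.4,0,0.001,-0.108,0, 0.4,0,0.001,-0.108,0]'
python3 -m inch '[0.4,0,0,-0.001,0, 0.4,0,0,-0.001,0, 0.4,0,0,-0.002,0, 0.4,0,0,-0.002,0]'
```

```text
time_s: 7.02
tool_pos: [0.5972, 0.0711, 0.0609]
tool_rot: [0.0, 0.768, 0.64, 0.0]
wrist_force: [0.5, -0.4, -1.4]
grip_width: 0.0447
grasp_force: 40.4
time_s: 7.52
tool_pos: [0.5966, 0.071, 0.0583]
tool_rot: [-0.0, 0.768, 0.64, -0.0]
wrist_force: [-0.6, -0.5, -0.8]
grip_width: 0.0453
grasp_force: 40.4
```

```bash
python3 -m inch '[0.4,0,0,-0.001,0, 0.4,0,0,-0.001,0, 0.4,0,0,-0.002,0, 0.4,0,0,-0.002,0]'
python3 -m inch '[0.4,0,0,-0.001,0, 0.4,0,0,-0.001,0]'
```

```text
time_s: 8.02
tool_pos: [0.5969, 0.0712, 0.0577]
tool_rot: [0.0, 0.768, 0.64, 0.0]
wrist_force: [-4.9, 0.5, 15.1]
grip_width: 0.0449
grasp_force: 42.3
time_s: 8.28
tool_pos: [0.597, 0.0712, 0.0576]
tool_rot: [0.0, 0.768, 0.64, 0.001]
wrist_force: [-7.7, 0.5, 24.3]
grip_width: 0.0446
grasp_force: 43.6
```

```bash
python3 -m inch '[0.4,0,0,0.0015,0, 0.4,0,0,0.002,0]'
python3 -m inch '[0.55,0,0,0,0, 0.6,0,0,0,0, 0.65,0,0,0,0, 0.7,0,0,0,0, 0.75,0,0,0,0, 0.8,0,0,0,0, 0.8,0,0,0,0, 0.8,0,0,0,0]' && python3 -m inch '[0.8,0,0,0.02,0, 0.8,0,0,0.06,0, 0.8,0,0,0.11,0, 0.8,0,0,0.16,0, 0.8,0,0,0.17,0, 0.8,0,0,0.17,0]'
python3 - <<'E'
from h import *
f,K,R,t=cam("wrist"); cv2.imwrite("pics/w3.png",f[:,:,::-1])
y=blobs(f,(15,120,60),(32,255,255),(0,0,640,480),400); g=blobs(f,(40,60,20),(90,255,255),(0,0,640,480),300)
for u,s in y+g: print(u,s[2:],back(*u,.106,K,R,t).round(4))
f,K,R,t=cam("top"); y=blobs(f,(15,120,60),(32,255,255),(270,210,350,260),20); g=blobs(f,(40,60,20),(90,255,255),(250,215,350,260),60); print("top")
for u,s in y+g: print(u,s[2:],back(*u,.106,K,R,t).round(4))
E
```

```text
time_s: 8.52
tool_pos: [0.5969, 0.0711, 0.0577]
tool_rot: [0.0, 0.768, 0.64, 0.0]
wrist_force: [-1.2, 0.2, 2.9]
grip_width: 0.0449
grasp_force: 41.1
time_s: 9.52
tool_pos: [0.5967, 0.0711, 0.0573]
tool_rot: [0.0, 0.768, 0.64, -0.0]
wrist_force: [-0.4, -0.5, -0.7]
grip_width: 0.0684
grasp_force: 0.0
time_s: 10.28
tool_pos: [0.5969, 0.0711, 0.2274]
tool_rot: [0.0, 0.768, 0.64, 0.0]
wrist_force: [-0.6, -0.7, -0.5]
grip_width: 0.0685
grasp_force: 0.0
[320.4, 215.0] [57, 60, 2669] [0.5966 0.0728 0.106 ]
[321.0, 357.6] [56, 39, 1528] [ 0.5734 -0.0552  0.106 ]
[320.9, 403.0] [43, 30, 1009] [ 0.5644 -0.1032  0.106 ]
[319.1, 130.9] [61, 63, 3063] [0.6073 0.1353 0.106 ]
[320.9, 290.0] [54, 56, 2403] [0.5853 0.0094 0.106 ]
top
[299.7, 235.9] [8, 15, 59] [0.5908 0.0564 0.106 ]
[321.5, 237.7] [18, 19, 273] [0.5851 0.0052 0.106 ]
```

View pics/w3.png

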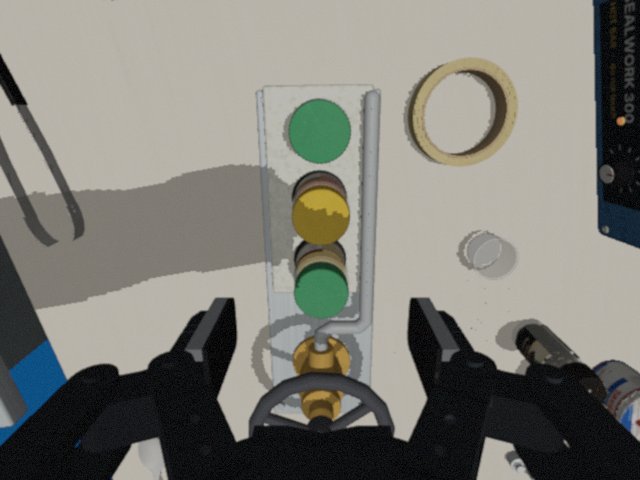

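The three lids at (319,131), (320,215) and (321,290) form a straight row; the stray sits within 1 mm of the mid-point. Now to the wheel, looking from above first.

```bash
python3 -m inch '[1,-0.006,-0.04,0.02,0, 1,-0.013,-0.08,0.04,0, 1,-0.02,-0.13,0.06,0, 1,-0.026,-0.17,0.08,0, 1,-0.032,-0.21,0.09,0, 1,-0.037,-0.24,0.1,0, 1,-0.0395,-0.258,0.103,0, 1,-0.0395,-0.258,0.103,0]'
python3 - <<'E'
from h import *
f,K,R,t=cam("wrist"); cv2.imwrite("pics/w4.png",f[:,:,::-1])
for n in("crank_grip","handwheel"):
  for m in optics.masks_of(n,"wrist"): print(n,m["p"],m["extent"])
print(robot.get_state()["tool_pos"])
print(proj([[.557,-.187,.184],[.557,-.187,.131],[.5607,-.127,.127]],K,R,t))
E
```

```text
time_s: 11.38
tool_pos: [0.5569, -0.1875, 0.3291]
tool_rot: [-0.001, 0.769, 0.639, -0.0]
wrist_force: [-0.2, -0.1, -0.1]
grip_width: 0.0856
grasp_force: 0.0
crank_grip 0.9 [322.5, 203.2, 23.2, 25.9]
handwheel 0.94 [313.3, 133.7, 137.4, 160.6]
handwheel 0.27 [314.2, 110.3, 142.0, 220.6]
[ 0.55721618 -0.1858424   0.32956903]
[[321.62164782 209.20160236]
 [321.70673585 196.12835127]
 [313.85335877 132.45483482]]
```

View pics/w4.png

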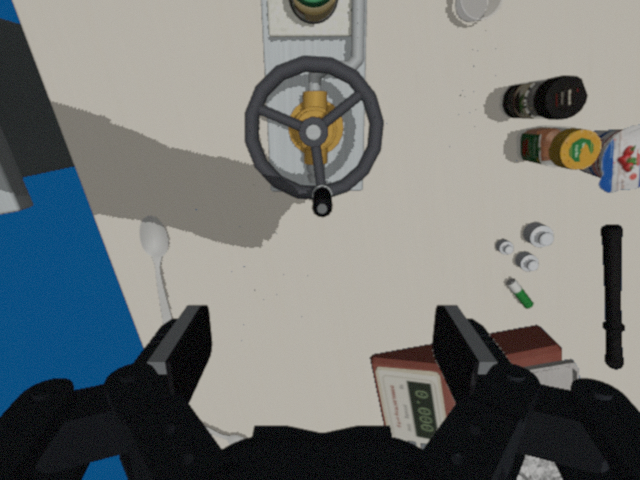

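Grip's top shows at (322,207), hub at (313,132), within 2 px of prediction. Descend and close.

```bash
python3 -m inch '[1,0,0.0005,-0.05,0, 1,0,0.0005,-0.10,0, 1,0,0.0005,-0.15,0, 1,0,0.0005,-0.18,0, 1,0,0.0005,-0.186,0, 1,0,0.0005,-0.186,0]' && python3 -m inch '[0.1,0,0,0,0, 0.1,0,0,0,0, 0.1,0,0,0,0, 0.1,0,0,0,0, 0.1,0,0,0,0, 0.1,0,0,0,0, 0.1,0,0,0,0]' 30
python3 - <<'E'
import numpy as np
from scipy.spatial.transform import Rotation
yaw=-.178; r=.06
# tables of offsets from grip at a world angle a0, in steps
def off(v): a=np.pi+v+yaw; return r*np.array([np.cos(a),np.sin(a)])
print("abs offsets from axis by v:")
v0=1.69
print("close:",[ (round(v,2),*(1000*(off(v)-off(v0))).round(1)) for v in np.linspace(v0,-0.2,13)])
E
```

```text
time_s: 12.28
tool_pos: [0.5576, -0.1859, 0.145]
tool_rot: [0.0, 0.768, 0.64, 0.0]
wrist_force: [0.2, -0.5, 0.1]
grip_width: 0.0856
grasp_force: 0.0
time_s: 13.15
tool_pos: [0.5575, -0.1866, 0.1447]
tool_rot: [0.0, 0.768, 0.64, 0.0]
wrist_force: [-1.3, -0.3, 5.8]
grip_width: 0.0165
grasp_force: 29.5
abs offsets from axis by v:
close: [(np.float64(1.69), np.float64(0.0), np.float64(0.0)), (np.float64(1.53), np.float64(-9.4), np.float64(1.3)), (np.float64(1.38), np.float64(-18.4), np.float64(4.0)), (np.float64(1.22), np.float64(-26.9), np.float64(8.2)), (np.float64(1.06), np.float64(-34.6), np.float64(13.6)), (np.float64(0.9), np.float64(-41.4), np.float64(20.1)), (np.float64(0.74), np.float64(-47.1), np.float64(27.7)), (np.float64(0.59), np.float64(-51.5), np.float64(36.0)), (np.float64(0.43), np.float64(-54.6), np.float64(44.9)), (np.float64(0.27), np.float64(-56.2), np.float64(54.2)), (np.float64(0.12), np.float64(-56.4), np.float64(63.7)), (np.float64(-0.04), np.float64(-55.0), np.float64(73.0)), (np.float64(-0.2), np.float64(-52.2), np.float64(82.0))]
```

```bash
python3 -m inch '[0.1,-0.0094,0.0013,0,0, 0.1,-0.0184,0.004,0,0, 0.1,-0.0269,0.0082,0,0, 0.1,-0.0346,0.0136,0,0, 0.1,-0.0414,0.0201,0,0, 0.1,-0.0471,0.0277,0,0, 0.1,-0.0515,0.036,0,0, 0.1,-0.0546,0.0449,0,0]'
python3 -m inch '[0.1,-0.0011,0.005,0,0, 0.1,-0.0016,0.0093,0,0, 0.1,-0.0018,0.014,0,0, 0.1,-0.0018,0.0188,0,0, 0.1,-0.0012,0.0235,0,0, 0.1,-0.0004,0.0281,0,0, 0.1,-0.0004,0.0281,0,0]'
```

```text
time_s: 14.15
tool_pos: [0.5018, -0.1418, 0.1446]
tool_rot: [0.0, 0.769, 0.64, -0.001]
wrist_force: [-1.1, -2.3, 7.4]
grip_width: 0.0162
grasp_force: 29.7
time_s: 15.02
tool_pos: [0.5009, -0.1157, 0.1447]
tool_rot: [0.001, 0.769, 0.639, -0.002]
wrist_force: [-6.8, -11.0, 8.0]
grip_width: 0.0164
grasp_force: 29.8
```

```bash
python3 -m inch '[0.1,0.0004,0.002,0,0, 0.1,0.0006,0.003,0,0, 0.1,0.0006,0.003,0,0]'; python3 - <<'E'
from h import *
print(robot.get_state()["tool_pos"])
for c in("side","top"):
  f,K,R,t=cam(c)
  cv2.imwrite(f"pics/{c}5.png",f[:,:,::-1])
  print(c,[(m["p"],m["extent"]) for m in optics.masks_of("crank_grip",c)],proj([[.5017,-.1163,.184],[.5017,-.1163,.131]],K,R,t).round(1).tolist())
yaw=-.178
def off(v): a=np.pi+v+yaw; return 60*np.array([np.cos(a),np.sin(a)])
for k in range(8):
  o=off(k*np.pi/4); print("oct",k,o.round(1)," ".join(f"[{x:.1f},{y:.1f}]" for x,y in [off((k+j/8)*np.pi/4)-o for j in range(1,9)]))
E
```

```text
time_s: 15.4
tool_pos: [0.501, -0.1151, 0.1447]
tool_rot: [0.003, 0.769, 0.639, -0.004]
wrist_force: [-8.0, -21.7, 7.8]
grip_width: 0.0163
grasp_force: 29.7
[ 0.50101499 -0.11508312  0.14465818]
side [(0.64, [261.6, 241.7, 9.9, 26.3])] [[262.2, 232.2], [263.8, 255.2]]
top [(0.58, [328.1, 240.8, 145.6, 61.6])] [[377.4, 271.8], [375.4, 271.8]]
oct 0 [-59.1  10.6] [-0.8,-5.8] [-0.9,-11.7] [-0.5,-17.6] [0.4,-23.4] [2.0,-29.1] [4.0,-34.6] [6.7,-39.9] [9.8,-44.9]
oct 1 [-49.3 -34.2] [3.6,-4.7] [7.6,-9.0] [12.1,-12.8] [16.9,-16.2] [22.0,-19.2] [27.3,-21.6] [32.9,-23.5] [38.6,-24.8]
oct 2 [-10.6 -59.1] [5.8,-0.8] [11.7,-0.9] [17.6,-0.5] [23.4,0.4] [29.1,2.0] [34.6,4.0] [39.9,6.7] [44.9,9.8]
oct 3 [ 34.2 -49.3] [4.7,3.6] [9.0,7.6] [12.8,12.1] [16.2,16.9] [19.2,22.0] [21.6,27.3] [23.5,32.9] [24.8,38.6]
oct 4 [ 59.1 -10.6] [0.8,5.8] [0.9,11.7] [0.5,17.6] [-0.4,23.4] [-2.0,29.1] [-4.0,34.6] [-6.7,39.9] [-9.8,44.9]
oct 5 [49.3 34.2] [-3.6,4.7] [-7.6,9.0] [-12.1,12.8] [-16.9,16.2] [-22.0,19.2] [-27.3,21.6] [-32.9,23.5] [-38.6,24.8]
oct 6 [10.6 59.1] [-5.8,0.8] [-11.7,0.9] [-17.6,0.5] [-23.4,-0.4] [-29.1,-2.0] [-34.6,-4.0] [-39.9,-6.7] [-44.9,-9.8]
oct 7 [-34.2  49.3] [-4.7,-3.6] [-9.0,-7.6] [-12.8,-12.1] [-16.2,-16.9] [-19.2,-22.0] [-21.6,-27.3] [-23.5,-32.9] [-24.8,-38.6]
```

The stop is solid (22 N, no movement), so it's shut. Backing off counter-clockwise, first quarter.

```bash
python3 -m inch '[0.1,-0.0019,-0.0171,0,0, 0.1,-0.0006,-0.0288,0,0, 0.1,0.003,-0.04,0,0, 0.1,0.0088,-0.0503,0,0, 0.1,0.0164,-0.0593,0,0, 0.1,0.0257,-0.0665,0,0, 0.1,0.0361,-0.0719,0,0, 0.1,0.0475,-0.0751,0,0]'
python3 -m inch '[0.1,0.0117,-0.0009,0,0, 0.1,0.0234,0.0004,0,0, 0.1,0.0346,0.004,0,0, 0.1,0.0449,0.0098,0,0, 0.1,0.0539,0.0174,0,0, 0.1,0.0611,0.0267,0,0, 0.1,0.0665,0.0371,0,0, 0.1,0.0697,0.0485,0,0]'
```

```text
time_s: 16.6
tool_pos: [0.55, -0.1858, 0.1447]
tool_rot: [0.0, 0.769, 0.64, -0.0]
wrist_force: [-2.4, 1.1, 8.0]
grip_width: 0.0158
grasp_force: 29.8
time_s: 17.6
tool_pos: [0.6191, -0.1368, 0.1446]
tool_rot: [-0.0, 0.769, 0.64, -0.001]
wrist_force: [-6.2, -0.0, 9.7]
grip_width: 0.0165
grasp_force: 30.0
```

```bash
python3 -m inch '[0.1,0.0009,0.0117,0,0, 0.1,-0.0004,0.0234,0,0, 0.1,-0.004,0.0346,0,0, 0.1,-0.0098,0.0449,0,0, 0.1,-0.0174,0.0539,0,0, 0.1,-0.0267,0.0611,0,0, 0.1,-0.0371,0.0665,0,0, 0.1,-0.0485,0.0697,0,0]'
python3 -m inch '[0.1,-0.0117,0.0009,0,0, 0.1,-0.0234,-0.0004,0,0, 0.1,-0.0346,-0.004,0,0, 0.1,-0.0449,-0.0098,0,0, 0.1,-0.0539,-0.0174,0,0, 0.1,-0.0611,-0.0267,0,0, 0.1,-0.0665,-0.0371,0,0, 0.1,-0.0697,-0.0485,0,0]'
```

```text
time_s: 18.6
tool_pos: [0.5713, -0.0675, 0.1447]
tool_rot: [0.001, 0.768, 0.64, 0.0]
wrist_force: [1.8, -3.6, 5.8]
grip_width: 0.0162
grasp_force: 29.6
time_s: 19.6
tool_pos: [0.5008, -0.1155, 0.1446]
tool_rot: [-0.001, 0.768, 0.64, 0.0]
wrist_force: [-1.2, 1.3, 8.2]
grip_width: 0.0163
grasp_force: 29.9
```

```bash
python3 -c '
from h import *
f,K,R,t=cam("side")
print([(m["p"],m["extent"]) for m in optics.masks_of("crank_grip","side")],robot.get_state()["wrist_force"])'
```

```text
[(0.7, [263.6, 243.5, 11.4, 23.0]), (0.43, [297.2, 280.0, 78.6, 111.3])] [-2.27063411  0.50835969  9.40912807]
```

The grip followed for one full turn. Second turn.

```bash
python3 -m inch '[0.1,-0.0009,-0.0117,0,0, 0.1,0.0004,-0.0234,0,0, 0.1,0.004,-0.0346,0,0, 0.1,0.0098,-0.0449,0,0, 0.1,0.0174,-0.0539,0,0, 0.1,0.0267,-0.0611,0,0, 0.1,0.0371,-0.0665,0,0, 0.1,0.0485,-0.0697,0,0]'
python3 -m inch '[0.1,0.0117,-0.0009,0,0, 0.1,0.0234,0.0004,0,0, 0.1,0.0346,0.004,0,0, 0.1,0.0449,0.0098,0,0, 0.1,0.0539,0.0174,0,0, 0.1,0.0611,0.0267,0,0, 0.1,0.0665,0.0371,0,0, 0.1,0.0697,0.0485,0,0]'
python3 -m inch '[0.1,0.0009,0.0117,0,0, 0.1,-0.0004,0.0234,0,0, 0.1,-0.004,0.0346,0,0, 0.1,-0.0098,0.0449,0,0, 0.1,-0.0174,0.0539,0,0, 0.1,-0.0267,0.0611,0,0, 0.1,-0.0371,0.0665,0,0, 0.1,-0.0485,0.0697,0,0]'
python3 -m inch '[0.1,-0.0117,0.0009,0,0, 0.1,-0.0234,-0.0004,0,0, 0.1,-0.0346,-0.004,0,0, 0.1,-0.0449,-0.0098,0,0, 0.1,-0.0539,-0.0174,0,0, 0.1,-0.0611,-0.0267,0,0, 0.1,-0.0665,-0.0371,0,0, 0.1,-0.0697,-0.0485,0,0]'
python3 -m inch '[0.1,0,0,0,0, 0.1,0,0,0,0, 0.1,0,0,0,0, 0.1,0,0,0,0]'
python3 -c '
from h import *
f,K,R,t=cam("side")
cv2.imwrite("pics/s6.png",cv2.resize(f[150:390,180:440,::-1],(650,600)))
print([(m["p"],m["extent"]) for m in optics.masks_of("crank_grip","side")])'
```

```text
time_s: 20.7
tool_pos: [0.55, -0.1858, 0.1447]
tool_rot: [-0.0, 0.769, 0.64, -0.0]
wrist_force: [-1.3, 1.4, 7.9]
grip_width: 0.0161
grasp_force: 29.8
time_s: 21.7
tool_pos: [0.6191, -0.1369, 0.1446]
tool_rot: [-0.0, 0.769, 0.64, -0.001]
wrist_force: [-5.7, -0.9, 9.4]
grip_width: 0.0163
grasp_force: 30.0
time_s: 22.7
tool_pos: [0.5713, -0.0675, 0.1447]
tool_rot: [0.001, 0.768, 0.64, 0.0]
wrist_force: [1.7, -3.5, 4.7]
grip_width: 0.0162
grasp_force: 29.6
time_s: 23.7
tool_pos: [0.5008, -0.1155, 0.1446]
tool_rot: [-0.0, 0.768, 0.64, 0.0]
wrist_force: [0.2, 2.3, 8.1]
grip_width: 0.0158
grasp_force: 29.9
time_s: 24.2
tool_pos: [0.5008, -0.1158, 0.1446]
tool_rot: [-0.0, 0.769, 0.64, -0.0]
wrist_force: [-3.1, 0.0, 8.9]
grip_width: 0.0162
grasp_force: 30.0
[(0.75, [260.7, 243.3, 11.2, 25.2]), (0.69, [311.4, 232.1, 21.9, 35.0])]
```

View pics/s6.png

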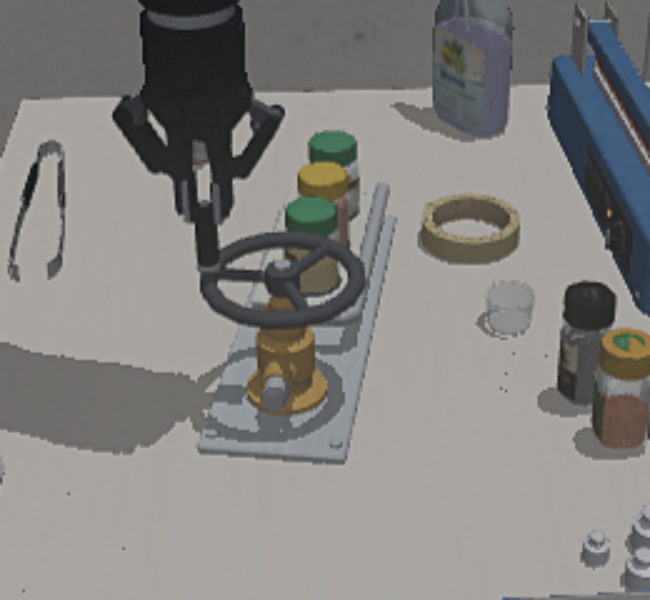

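The fingers hold the grip at (205,240) in the crop, on the stand's -x side. The jars stand in a straight row and nothing else has moved.

```bash
python3 -c '
from workcell import robot
print(robot.finish_job())'
```

```text
the job is handed in; nothing more can be done
None
```

I handed the job in at about 24 s: the stray jar stands in the row within about 1 mm of the middle, and the wheel was shut on its stop and then opened two full turns, with the fingers still holding the crank grip. No verdict came back on hand-in.

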